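Roll down the sealing sheet on a sample plate

TASK

Take the green-handled hand roller from its cradle and roll it along the sample plate that is covered by a shiny sealing sheet, from the end with the red stripe to the opposite end, drum square across the plate and centred on it. Press firmly and steadily all the way, so that the sprung plate sinks about half its travel without being rammed to the bottom. Then hang the roller back in its cradle, upright, and let go.

Things in the scene. Friction and masses are not known exactly. Their poses are not given: they have to be found in the camera images.
- roller: Hand roller, 0.4 kg, sizes in mm. Origin: centre of black drum (diameter 36, 84 long along own y); z up, rolls along x, same turned half round. Guard plate 80 (x) by 96 (y), underside 24, top 30 above origin. Green handle, 24 thick (x), 64 long (y), 30 to 82 above origin: grip across the 24 mm from above, about 60 up. Starts in the cradle, drum along its rails, origin 26 over the bench.
- cradle: Fixed grey cradle, origin on the bench at its centre. Two upright rails along own y, 110 mm long, 10 thick, 50 high, inner faces 56 apart in x, ends open. The roller's drum hangs between them and its guard plate rests on both rail tops, the roller's origin then 26 mm above the cradle's; about 10 mm of play each way across the rails.
- sealplate: White plate under a flat shiny grey-blue sheet, on a fixed black stand. Origin: middle of the sheet's top face, 46 mm above the bench unloaded. 127 mm (own x) by 85 (y), z up. Red stripe, 12 wide, on the -x edge: roll from there to +x. Stays level, sinks on springs, 2 N per mm, up to 12 mm, and springs back. The like plate with open yellow and grey wells and no sheet is not the one.
- drum (a joint): Turning angle (rad) of the roller's drum about its axis in the roller's frame, free to turn without limit; it turns as the roller rolls, 1 rad for 18 mm of travel.
There are look-alikes about, which are no part of the job. Leave any purple or yellow look-alike of the roller alone.

How it is judged:
By the outcome, as a careful person would: the job done as asked, in the order asked, and still so for the second after the job is handed in, with the robot touching nothing.
It also fails if it takes over 53 s, if anything falls off the work surface, if the arm or the gripper's body presses on something with over 40 N, if the wrist force passes 120 N, or if a joint passes its speed limit or range.

ROBOT

A 6-joint arm with a two-finger parallel gripper is mounted at the origin on the work surface. World frame = base frame: x ahead of the robot, y to its left, z up, the work surface at z = 0. Lengths are in m, angles in rad, forces in N, time in s.
With the tool pointing down it reaches from about 0.375 to 0.75 m from the base axis. Payload 9 kg.
Tool frame: the origin (TCP) lies midway between the tips of the shut fingers; the grasp point (between the pads) lies 19 mm behind it; z points along the fingers, y is the direction in which the jaws open and shut (so a half turn about z gives the same grasp; the last joint's range is limited). The gripper opens to 85 mm and grips with 20 to 120 N. Pads are 22 mm wide; open, the fingers measure 114 mm over their backs; the gripper's body (76 mm by 85 mm) begins 54 mm behind the grasp point. The pads swing forward as they close: fully open they stand 13 mm farther back than shut.
Start: joints at [1.001, 0.104, 0.097, 1.564, 0, 1.353], TCP at [0.207, 0.563, 0.231] pointing down, gripper open.
Joint ranges: [-2.99, 2.99], [-0.84, 1.86], [-1.1, 1.16], [-1.84, 2.11], [-1.51, 1.56], [-3.14, 3.14]. Speed limits (rad/s): [2.22, 2.22, 2.57, 3.14, 3.14, 3.14].

INTERFACE

Orientations are given as [roll, pitch, yaw] about the fixed x, y, z axes, in that order (R = Rz(yaw) Ry(pitch) Rx(roll)).
In Python, from plant import bot, get_obs, get_image gives the robot as it stands. Calls block until the motion is done:
- bot.move_pose(position, orientation): joint-space move of the TCP to a pose.
- bot.move_l(position, rotation=None, feed=0.15, guard=None): straight line of the TCP; rotation=None keeps the orientation; feed is the mean speed in m/s. With guard (N) it stops when the force on the tool has changed by that much, and returns True; else False.
- bot.move_j(angles): joint-space move.
- bot.grip(opening): finger opening in m; the grip force is fixed at half the most; returns when the fingers have stopped.
- bot.dwell(seconds).
- bot.inverse_kinematics(position, orientation): joint angles nearest the present ones, or None.
- get_obs(): the state.
- get_image(name): name is "scene" or "top" or "wrist"; returns a dict with "image" (480x640x3 uint8, blue, green, red), "depth" (480x640 float32, m along the optical axis (not along the pixel's ray), 0 where there is no reading), "K" (3x3 intrinsics, pixels), "origin" and "orientation" of the camera in the world; the wrist camera has in their place "tool_from_camera" (4x4, takes a point from camera to tool coordinates, whose origin is the TCP and whose axes are the flange's). Camera axes: x right, y up, looking along -z (the intrinsics and any distortion apply to the point x, -y, -z); pixel columns grow to the right and rows downward; lengths in m; the calibration is good to about 2 mm. A picture is of the moment at which its call begins: read the wrist's pose just before it.
A pose or a line that the arm cannot do raises bot.PlanningError and nothing moves.
- bot.sign_off(): hands the job in, once; it reports no verdict.
The state is a dict: "time": time; "q": joint angles; "qvel": joint speeds; "tau": joint torques, N m; "ee_pos": TCP position; "tcp_rot": TCP orientation; "force": force on the tool from outside, world axes, zero at the start; "torque": the same for the moment, N m; "grip_width": finger opening in m.
Only numpy, scipy, OpenCV 4.12 (cv2) and the standard library are available. Lean on these libraries where they do the work, as an engineer would, in place of code of your own. Each camera call takes 0.05 s, during which the arm holds its last target.

## Working session

There is one attempt and no reset: what is moved stays moved. The work goes in short steps, each a Python script; the robot and the scene stay as the last script left them, time stands still between calls to the robot, and variables do not carry over. Pictures are saved under pics/ and viewed, and the job is handed in when it is done.

```bash
ls; mkdir -p pics
python3 - <<'E'
from plant import bot,get_obs,get_image
import cv2,pickle
o=get_obs();print(o)
for n in("scene","top","wrist"):
    d=get_image(n);cv2.imwrite(f"pics/{n}0.png",d["image"]);pickle.dump(d,open(f"{n}0.pkl","wb"))
    print(n,d["K"],{k:v for k,v in d.items() if k not in("image","depth","K")})
E
```

```text
pics
{'time': 0.0, 'q': array([ 1.00127288e+00,  1.04683840e-01,  9.64707942e-02,  1.56389512e+00,
       -4.46683096e-05,  1.35310510e+00]), 'qvel': array([ 0.00119284, -0.00218163, -0.00186628, -0.0012084 , -0.00079166,
        0.00016218]), 'tau': array([-4.76951900e-04, -5.56932735e+01,  5.03649616e+01,  1.67816406e-02,
       -3.67226266e-04, -3.79958328e-05]), 'ee_pos': array([0.20658686, 0.56295978, 0.23053221]), 'tcp_rot': array([-3.14030213e+00, -2.39711613e-04,  2.78976032e+00]), 'force': array([ 0.01455488,  0.23709911, -0.29136287]), 'torque': array([0.02120994, 0.01631053, 0.00849212]), 'grip_width': 0.08540930156670339}
scene [[599.56093429   0.         324.86249346]
 [  0.         599.56093429 238.23086256]
 [  0.           0.           1.        ]] {'origin': array([ 1.27264621, -0.27582674,  0.8489004 ]), 'orientation': array([ 0.78633259, -0.00895848,  1.23178069])}
top [[465.91746305   0.         320.36483541]
 [  0.         465.91746305 239.74757989]
 [  0.           0.           1.        ]] {'origin': array([0.47519341, 0.01309497, 0.78145328]), 'orientation': array([ 0.08835763, -0.03724391, -1.55705776])}
wrist [[370.33807358   0.         317.92844017]
 [  0.         370.33807358 243.68971477]
 [  0.           0.           1.        ]] {'tool_from_camera': array([[ 7.25830835e-04,  9.46566115e-01,  3.22509011e-01,
         8.41716994e-02],
       [ 9.99999632e-01, -5.39792576e-04, -6.66279698e-04,
         5.19231171e-04],
       [-4.56589815e-04,  3.22509376e-01, -9.46566159e-01,
        -1.41316897e-01],
       [ 0.00000000e+00,  0.00000000e+00,  0.00000000e+00,
         1.00000000e+00]])}
```

View pics/top0.png

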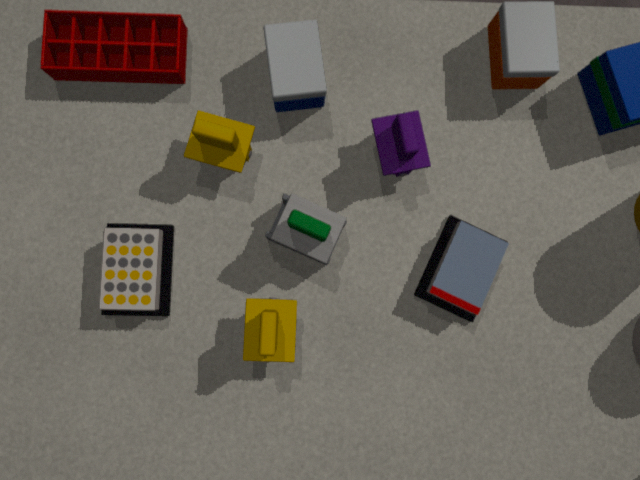

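View pics/scene0.png

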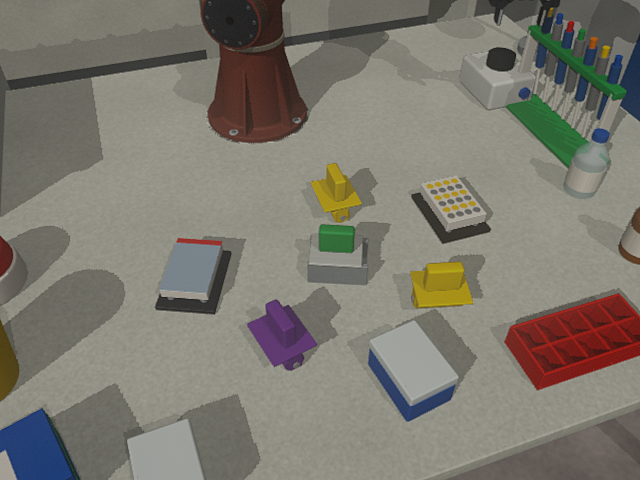

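View pics/wrist0.png

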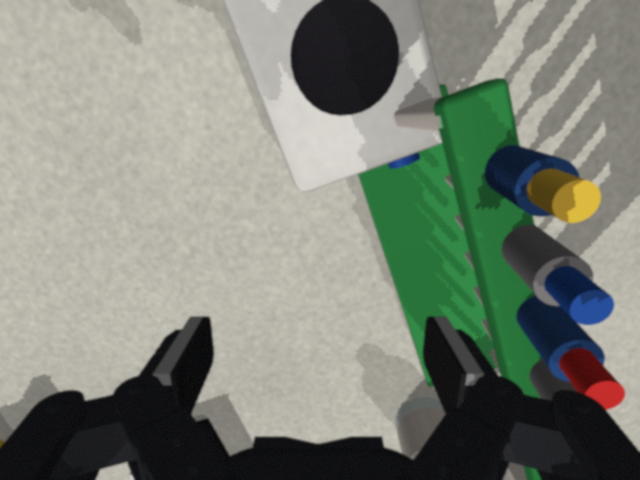

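The top view gives these candidates:
- **Rollers:** green on grey at (309,226), yellow at (220,140) and (270,330), purple at (402,143). Only the green one fits.
- **Plates:** grey-blue with a red stripe at (463,270), open wells at (137,270). The first is the sheeted one.

I'll confirm both in one enlarged crop and measure them.

```bash
cat > h.py <<'E'
import numpy as np,cv2
from scipy.spatial.transform import Rotation as R
def cam_pose(d,ee=None,rot=None):
    if "origin" in d: return R.from_euler('xyz',d["orientation"]).as_matrix(),np.array(d["origin"])
    T=d["tool_from_camera"];Rt=R.from_euler('xyz',rot).as_matrix()
    return Rt@T[:3,:3],Rt@T[:3,3]+np.array(ee)
def pts(d,mask,**k):
    v,u=np.nonzero(mask);z=d["depth"][v,u];ok=z>0;u,v,z=u[ok],v[ok],z[ok];K=d["K"]
    c=np.stack([(u-K[0,2])/K[0,0]*z,-(v-K[1,2])/K[1,1]*z,-z],1)
    Rc,o=cam_pose(d,**k);return c@Rc.T+o
def ray(d,uv,zp,**k):
    uv=np.atleast_2d(uv).astype(float);K=d["K"]
    c=np.stack([(uv[:,0]-K[0,2])/K[0,0],-(uv[:,1]-K[1,2])/K[1,1],-np.ones(len(uv))],1)
    Rc,o=cam_pose(d,**k);w=c@Rc.T;return o+w*((zp-o[2])/w[:,2])[:,None]
def hsv(d,lo,hi):return cv2.inRange(cv2.cvtColor(d["image"],cv2.COLOR_BGR2HSV),np.array(lo),np.array(hi))
def rect(P):
    (c,s,a)=cv2.minAreaRect((P[:,:2]*1000).astype(np.float32))
    return np.round(c,1),np.round(s,1),round(a,2)
E
python3 - <<'E'
import pickle
from h import *
for n in("top","scene"):
    d=pickle.load(open(n+"0.pkl","rb"));print(n)
    box=np.zeros((480,640),np.uint8)
    if n=="top": box[170:340,250:520]=255
    else: box[200:330,140:380]=255
    for nm,lo,hi,zr in(("green",(45,80,20),(80,255,255),(.1,.115)),("red",(0,150,60),(8,255,255),(.04,.052)),("sheet",(95,30,90),(125,140,255),(.04,.052))):
        m=hsv(d,lo,hi)&box
        P=pts(d,m);print(nm,len(P),np.percentile(P[:,2],[5,50,95]).round(4))
        P=P[(P[:,2]>zr[0])&(P[:,2]<zr[1])]
        if len(P)>20:print("  ",len(P),rect(P),np.median(P[:,2]))
    # guard plate top z=.056
    P=pts(d,box);v,u=np.nonzero(box)
    S=P[(abs(P[:,2]-.056)<.005)]
    print("z56",len(S),rect(S) if len(S)>10 else None)
d=pickle.load(open("top0.pkl","rb"))["image"]
cv2.imwrite("pics/crop1.png",cv2.resize(d[170:340,250:520],None,fx=2.9,fy=2.9,interpolation=cv2.INTER_CUBIC))
E
```

```text
top
green 766 [0.0782 0.1069 0.1094]
   669 (array([558.2,   5.9]), array([62.8, 23. ]), 66.79) 0.10718634042076369
red 348 [0.0396 0.0455 0.0478]
   329 (array([ 448.7, -227.4]), array([84.9, 10.9]), 65.49) 0.045582575110896695
sheet 3670 [0.0432 0.0453 0.0474]
   3670 (array([ 507. , -254.6]), array([ 85.3, 113.9]), 65.67) 0.04533012328525998
z56 2314 (array([494.8,  37. ]), array([107.7, 223. ]), 67.2)
scene
green 915 [0.0648 0.0951 0.1097]
   393 (array([560.7,   4.2]), array([62.3, 26. ]), 67.41) 0.10754467592828443
red 161 [0.0442 0.0465 0.0488]
   161 (array([ 448.4, -229.1]), array([85. , 14.3]), 63.5) 0.046465968601865804
sheet 2126 [0.0438 0.0462 0.0488]
   2125 (array([ 505.2, -254.6]), array([ 84.1, 115.8]), 65.73) 0.046244429534321285
z56 1126 (array([554.3, -45.8]), array([233.6, 322.5]), 12.28)
```

View pics/crop1.png

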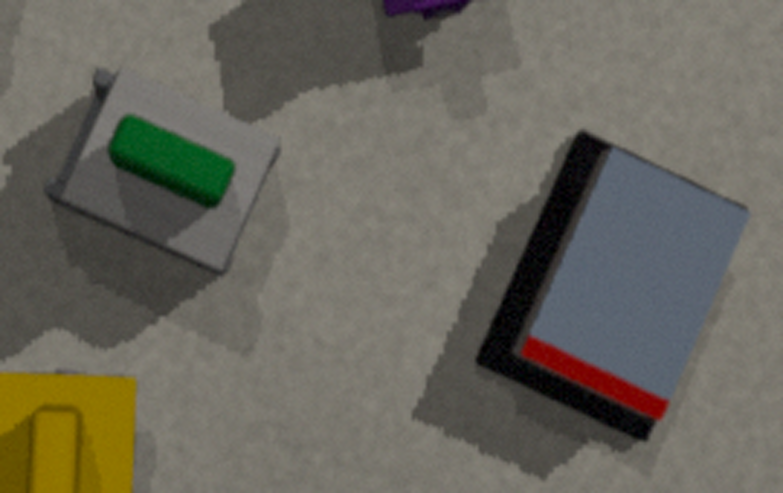

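The crop confirms it. The green handle, on a grey guard, sits in the cradle whose rail ends show at the left of the crop. The grey-blue sheet has its red stripe at the near end, and there are no wells on it. I'll refine both with wrist views on the way.

Run:
```python
from plant import bot,get_obs,get_image
import pickle
from h import *
def look(n,xy,yaw,z):
    tx=np.array([np.cos(yaw),np.sin(yaw)])
    p=np.array(xy)-0.06*tx
    bot.move_pose([p[0],p[1],z],[np.pi,0,yaw]);bot.dwell(.2)
    o=get_obs();d=get_image("wrist");d["ee"]=o["ee_pos"];d["rot"]=o["tcp_rot"]
    pickle.dump(d,open(n+".pkl","wb"));cv2.imwrite(f"pics/{n}.png",d["image"]);print(n,o["time"],o["q"].round(2),o["ee_pos"].round(4))
    return d
d=look("wplate",(.5006,-.2521),np.radians(65.65),.24)
k=dict(ee=d["ee"],rot=d["rot"])
m=hsv(d,(0,150,60),(8,255,255))|hsv(d,(95,30,90),(125,140,255))
P=pts(d,m,**k);P=P[(abs(P[:,2]-.046)<.006)];print("plate",len(P),rect(P),np.median(P[:,2]))
d=look("wroller",(.5595,.005),np.radians(66.8),.26)
k=dict(ee=d["ee"],rot=d["rot"])
m=hsv(d,(45,80,20),(80,255,255));P=pts(d,m,**k);P=P[(abs(P[:,2]-.108)<.006)];print("handle",len(P),rect(P),np.median(P[:,2]))
P=pts(d,np.ones((480,640),np.uint8),**k)
s=P[(abs(P[:,2]-.056)<.004)&(np.hypot(P[:,0]-.5595,P[:,1]-.005)<.08)];print("guard",rect(s))
s=P[(abs(P[:,2]-.050)<.0025)&(np.hypot(P[:,0]-.5595,P[:,1]-.005)<.08)];print("rails",len(s),rect(s))
```

```text
wplate 3.5333 [-0.8   0.    0.01  1.58 -0.    1.19] [ 0.476  -0.3064  0.24  ]
plate 13985 (array([ 441.3, -380.3]), array([367.7, 127.4]), 65.31) 0.04464560745772739
wroller 4.8167 [-0.34 -0.08 -0.03  1.61 -0.    1.64] [ 0.5358 -0.0513  0.2598]
handle 2337 (array([558.3,   6.1]), array([62.1, 22.3]), 67.31) 0.10634431108444625
guard (array([558. ,   6.3]), array([95.7, 80. ]), 66.67)
rails 315 (array([559.4,  10. ]), array([109. ,  80.5]), 67.12)
```

Run:
```python
import pickle
from h import *
d=pickle.load(open("wplate.pkl","rb"));k=dict(ee=d["ee"],rot=d["rot"])
m=hsv(d,(0,150,60),(8,255,255))|hsv(d,(95,30,90),(125,140,255))
n,l,st,c=cv2.connectedComponentsWithStats(m);i=1+st[1:,4].argmax();print(st[i])
P=pts(d,(l==i).astype(np.uint8),**k);print(len(P),np.percentile(P[:,2],[2,50,98]))
P=P[(abs(P[:,2]-.046)<.006)];print(rect(P))
cv2.imwrite("pics/cmp1.png",np.hstack([cv2.resize(pickle.load(open(f+".pkl","rb"))["image"],(400,300)) for f in("wplate","wroller")]))
```

```text
[  261    94   135   101 12990]
12945 [0.04248271 0.04461286 0.04618411]
(array([ 506.6, -254.8]), array([ 85. , 113.6]), 65.28)
```

View pics/cmp1.png

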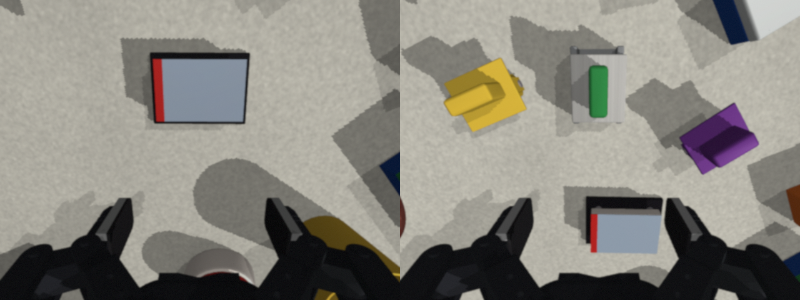

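The left panel shows the plate at (200,88) with its stripe on the left. The right panel shows the roller hanging in the cradle at (598,90), and the rail ends are visible. All three views agree to about 2 mm, so I'll grasp now.

Run:
```python
from plant import bot,get_obs,get_image
from h import *
yaw=np.radians(66.9);x,y=.5583,.0061;O=[np.pi,0,yaw]
bot.grip(.062)
bot.move_pose([x,y,.16],O)
print(bot.move_l([x,y,.067],feed=.08,guard=15))
o=get_obs();print(o["time"],o["ee_pos"],o["force"])
bot.grip(.0);o=get_obs();print(o["time"],o["grip_width"],o["force"],o["torque"])
bot.dwell(.2);f0=get_obs()["force"]
print(bot.move_l([x,y,.20],feed=.1))
bot.dwell(.3);o=get_obs();print(o["time"],o["grip_width"],o["ee_pos"],o["force"],o["force"]-f0,o["torque"])
d=get_image("scene");cv2.imwrite("pics/s1.png",cv2.resize(d["image"][120:320,200:460],None,fx=2.5,fy=2.5))
d=get_image("wrist");cv2.imwrite("pics/w1.png",d["image"])
```

```text
False
7.0833 [0.55876866 0.0059942  0.06767787] [ 0.11675259 -0.33036887 -0.02214851]
7.5083 0.023316524031725523 [0.66259216 0.26729063 3.17975235] [ 0.00052638 -0.0827741  -0.02802059]
False
9.4917 0.02323314032418018 [0.55819742 0.0061139  0.19978754] [ 0.50498534 -0.33933436 -4.27108264] [-1.34259600e+00  2.39439284e-03 -9.04253731e+00] [-0.02079323 -0.01200099  0.00245671]
```

View pics/s1.png

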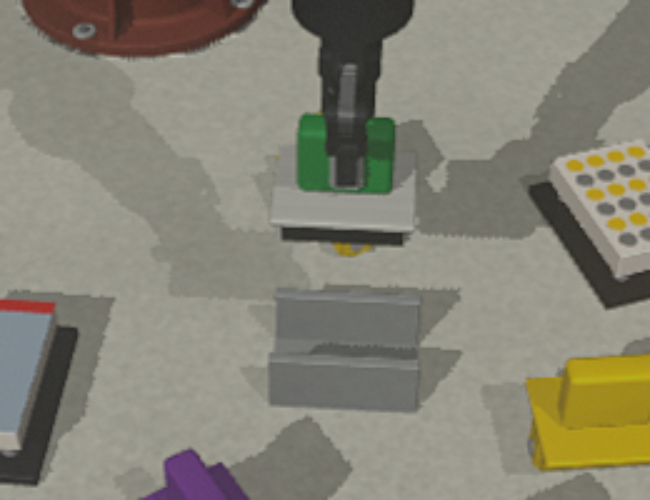

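View pics/w1.png

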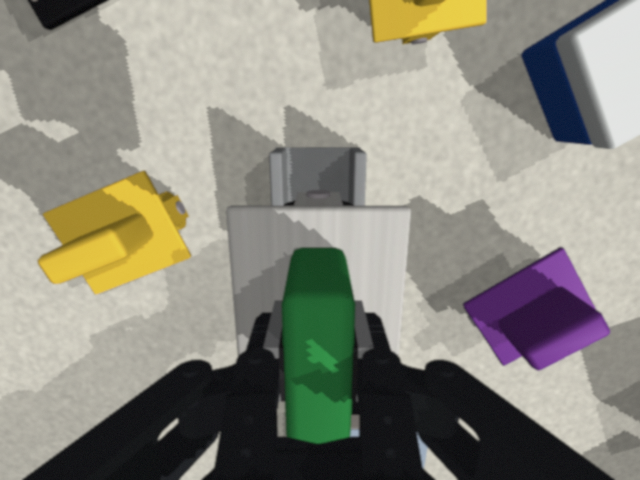

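The roller is held level and upright (4.3 N), and the empty cradle shows below it. Next I'll measure the bare cradle and go to the plate's stripe end.

Run:
```python
from plant import bot,get_obs,get_image
from h import *
d=get_image("scene");P=pts(d,np.ones((480,640),np.uint8))
s=P[(abs(P[:,2]-.050)<.004)&(np.hypot(P[:,0]-.5583,P[:,1]-.0061)<.08)];print("cradle scene",len(s),rect(s))
th=np.radians(-24.45);dx=np.array([np.cos(th),np.sin(th)]);c=np.array([.5009,-.2523])
yaw=np.radians(65.55);O=[np.pi,0,yaw]
p=c-.060*dx
bot.move_pose([p[0],p[1],.20],O)
bot.move_l([p[0],p[1],.125],feed=.08);bot.dwell(.3)
f0=get_obs()["force"];np.save("f0.npy",f0)
d=get_image("top");P=pts(d,np.ones((480,640),np.uint8))
s=P[(abs(P[:,2]-.050)<.004)&(np.hypot(P[:,0]-.5583,P[:,1]-.0061)<.08)];print("cradle top",len(s),rect(s))
cv2.imwrite("pics/t2.png",cv2.resize(d["image"][180:360,250:520],None,fx=2.5,fy=2.5))
print(bot.move_l([p[0],p[1],.095],feed=.02,guard=4))
o=get_obs();print(o["time"],o["ee_pos"],o["force"]-f0)
bot.dwell(.2);o=get_obs();print(o["time"],o["ee_pos"],o["force"]-f0,o["torque"])
```

```text
cradle scene 608 (array([559.5,   8.4]), array([109.1,  80.4]), 67.05)
cradle top 880 (array([559.1,  10.2]), array([109.5,  76.2]), 67.18)
True
13.175 [ 0.44603615 -0.22727667  0.10123697] [-0.75726703 -1.29589628  7.12800349]
13.375 [ 0.44577602 -0.22714811  0.10102957] [-0.07412998 -1.37697974  7.54861576] [-0.32075744  0.07964613 -0.02818899]
```

View pics/t2.png

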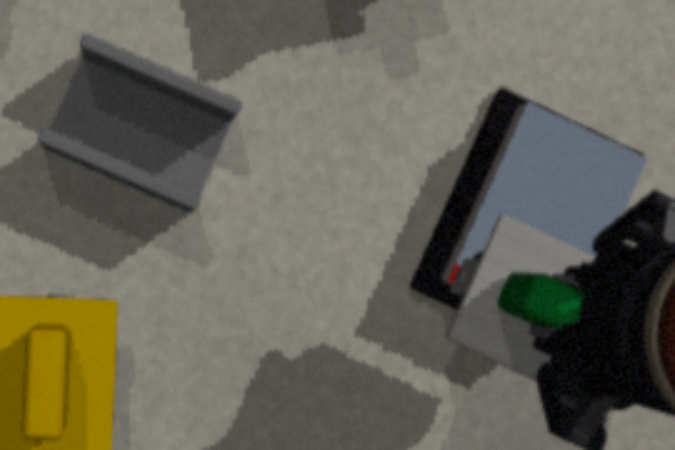

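It touched the stripe end at the expected height, 7.5 N at 3.8 mm of sink. I'll press to about 12 N and roll.

Run:
```python
from plant import bot,get_obs,get_image
from h import *
f0=np.load("f0.npy")
th=np.radians(-24.45);dx=np.array([np.cos(th),np.sin(th)]);c=np.array([.5009,-.2523])
z=.0988
def go(s,z,feed):
    p=c+s*dx;bot.move_l([p[0],p[1],z],feed=feed)
    o=get_obs();f=o["force"]-f0;print(round(s,3),round(o["time"],2),o["ee_pos"].round(4),f.round(2),o["torque"].round(2),flush=True);return f[2]
go(-.060,z,.02);bot.dwell(.15);f=(get_obs()["force"]-f0)[2];print(f)
if abs(f-12)>1.5: z+=(f-12)/2000;f=go(-.060,z,.02)
for s in(-.03,0,.03,.061):
    f=go(s,z,.05)
    if abs(f-12)>2: z+=np.clip((f-12)/2000,-.001,.001)
o=get_obs();print(o["force"]-f0,o["grip_width"])
d=get_image("scene");cv2.imwrite("pics/s3.png",cv2.resize(d["image"][140:380,60:400],None,fx=2.2,fy=2.2))
```

```text
-0.06 13.62 [ 0.4467 -0.2276  0.0992] [-1.37 -1.   11.64] [-0.03  0.02  0.01]
9.813735881526675
-0.06 14.03 [ 0.4467 -0.2277  0.0984] [-0.31 -0.04 12.82] [0.14 0.03 0.06]
-0.03 14.78 [ 0.4743 -0.2403  0.0984] [ 0.38 -0.58 12.29] [ 0.02 -0.1  -0.01]
0 15.53 [ 0.5016 -0.2527  0.0985] [-0.18 -0.08 12.47] [-0.08 -0.11 -0.05]
0.03 16.27 [ 0.5289 -0.2651  0.0985] [ 0.04 -0.88 12.2 ] [-0.09 -0.09 -0.02]
0.061 17.04 [ 0.5571 -0.278   0.0985] [-1.1  -0.79 11.91] [-0.08 -0.05  0.03]
[-1.09532158 -0.78864639 11.90516172] 0.023497568532554334
```

View pics/s3.png

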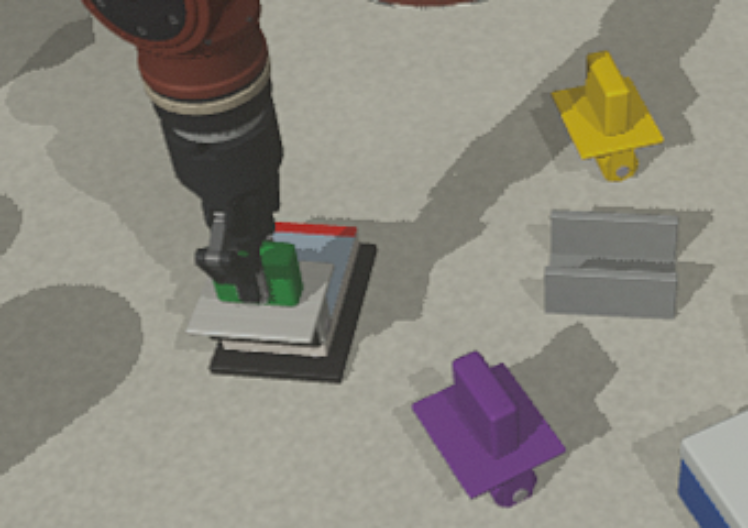

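Force held at 12–12.5 N along the whole run, and the roller is now at the far end of the plate. Next I'll lift and return it to the cradle.

Run:
```python
from plant import bot,get_obs,get_image
from h import *
f0=np.load("f0.npy")
o=get_obs();p=o["ee_pos"]
bot.move_l([p[0],p[1],.20],feed=.12)
x,y=.5591,.0092
bot.move_pose([x,y,.20],[np.pi,0,np.radians(67.0)])
bot.move_l([x,y,.13],feed=.1);bot.dwell(.2)
f0=get_obs()["force"];print(get_obs()["ee_pos"],f0)
d=get_image("scene");cv2.imwrite("pics/s4.png",cv2.resize(d["image"][120:320,200:460],None,fx=2.5,fy=2.5))
print(bot.move_l([x,y,.075],feed=.06,guard=6));o=get_obs();print(o["time"],o["ee_pos"],o["force"]-f0)
```

```text
[0.55960058 0.00911944 0.13083042] [ 0.27181739  0.73835899 -4.70058688]
False
21.3667 [0.55946299 0.00915286 0.07552876] [ 0.28297489 -1.41329116 -0.00926364]
```

View pics/s4.png

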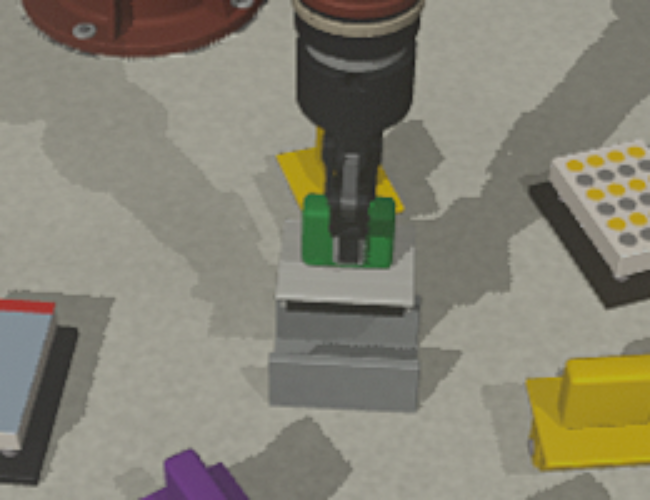

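The roller is level over the cradle, and the drum has gone in between the rails without contact. I'll settle it, release and check.

Run:
```python
from plant import bot,get_obs,get_image
from h import *
x,y=.5591,.0092
print(bot.move_l([x,y,.063],feed=.015,guard=3));bot.dwell(.2);o=get_obs();print(o["time"],o["ee_pos"],o["force"])
if o["ee_pos"][2]<.0705:
    bot.grip(.06);o=get_obs();print(o["grip_width"])
    bot.move_l([x,y,.22],feed=.1)
    t=np.radians(67);q=np.array([x,y])-.06*np.array([np.cos(t),np.sin(t)])
    bot.move_l([q[0],q[1],.26],feed=.1);bot.dwell(.2)
    o=get_obs();d=get_image("wrist");k=dict(ee=o["ee_pos"],rot=o["tcp_rot"]);print(o["time"],o["force"])
    cv2.imwrite("pics/w5.png",d["image"])
    m=hsv(d,(45,80,20),(80,255,255));P=pts(d,m,**k);P=P[(abs(P[:,2]-.108)<.006)];print("handle",len(P),rect(P),np.median(P[:,2]),P[:,2].std())
    P=pts(d,np.ones((480,640),np.uint8),**k)
    n=np.hypot(P[:,0]-.5595,P[:,1]-.005)<.08
    s=P[(abs(P[:,2]-.056)<.004)&n];print("guard",rect(s),np.median(s[:,2]))
    A=np.c_[s[:,:2],np.ones(len(s))];print("tilt",np.linalg.lstsq(A,s[:,2],rcond=None)[0][:2])
    d=get_image("scene");cv2.imwrite("pics/s5.png",cv2.resize(d["image"][120:360,130:470],None,fx=2.2,fy=2.2))
```

```text
True
22.1167 [0.55912868 0.00920145 0.06754092] [-0.54878247 -0.10160373  5.19650014]
0.059857222432598244
25.325 [ 0.52830235 -0.6709015   0.6373046 ]
handle 2315 (array([558.4,   9.7]), array([61.3, 22.9]), 67.46) 0.10628125258305587 0.001038560606971558
guard (array([557.6,   9.7]), array([95.3, 80.1]), 67.03) 0.05461026079231074
tilt [0.00090171 0.00015337]
```

View pics/s5.png

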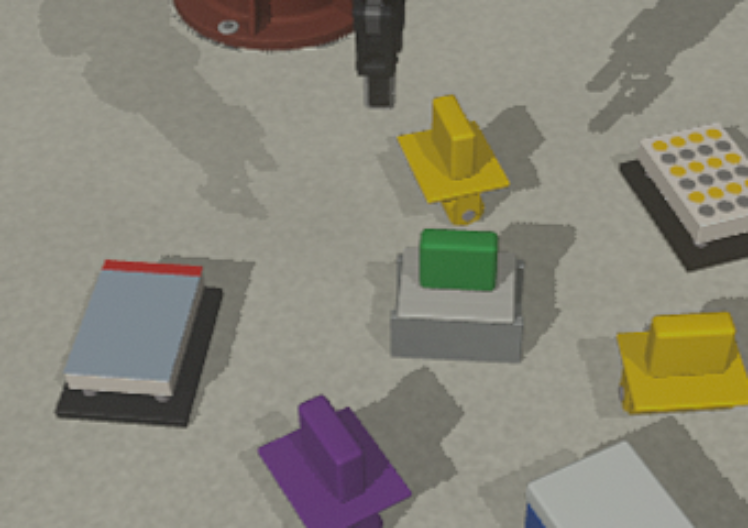

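View pics/w5.png

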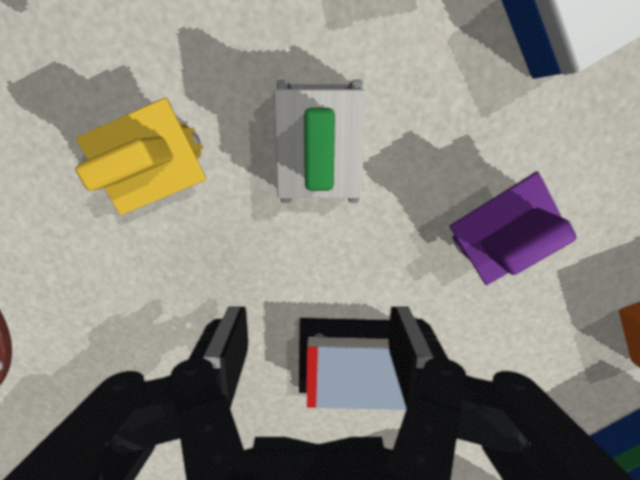

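Both views show the roller upright and centred in the cradle, with the plate sprung back up and the gripper clear. I'll hand the job in.

```bash
python3 -c "
from plant import bot,get_obs
bot.sign_off();print(get_obs()['time'])"
```

```text
the job is handed in; nothing more can be done
the job is handed in; nothing more can be done
```

I rolled the sheet-covered plate with the green-handled roller and hung the roller back in its cradle, then handed the job in at about 25 s of the 53 s allowed.

- **Rolling:** The drum went from 60 mm before to 61 mm past the plate's centre, starting at the red stripe. It was square to the plate and centred on it to about 2 mm. The force read 11.9–12.8 N at the five points where I checked it along the roll, which is about 6 mm of the 12 mm travel. While I was setting the pressure at the start it read 7.5–11.6 N before I corrected it. Force was not sampled between those points.
- **Roller back in the cradle:** The guard plate lies flat on both rails, with tilt under 0.1°, and it is centred along them and let go. The plate sprang back and the look-alikes were not touched.
- **Checks:** None failed. Depth readings came out about 1.5 mm low throughout, within the stated calibration.

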